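# Load the autosampler tray in reverse order

### The arm

A 6-joint arm with a two-finger parallel gripper is mounted at the origin on the work surface. World frame = base frame: x ahead of the robot, y to its left, z up, the work surface at z = 0. Lengths are in m, angles in rad, forces in N, time in s.
With the tool pointing down it reaches from about 0.375 to 0.9 m from the base axis. Payload 3.1 kg.
Tool frame: the origin (TCP) lies midway between the tips of the shut fingers; the grasp point (between the pads) lies 19 mm behind it; z points along the fingers, y is the line along which they close (so a half turn about z gives the same grasp; the last joint's range is limited). The gripper opens to 85 mm and grips with 20 to 120 N. Pads are 22 mm wide; open, the fingers measure 114 mm over their backs; the gripper's body (76 mm by 85 mm) begins 54 mm behind the grasp point. The pads swing forward as they close: fully open they stand 13 mm farther back than shut.
Start: joints at [-1.315, 0.527, 1.433, -0, 1.181, -0.178], TCP at [0.263, -0.567, 0.231] pointing down, gripper open.
Joint ranges: [-3.08, 3.08], [-0.75, 2.2], [0.22, 2.44], [-1.43, 4.57], [0, 2.65], [-2.85, 2.85]. Speed limits (rad/s): [2.79, 2.79, 3.14, 3.14, 3.14, 3.14].

### API

Orientations are given as a unit quaternion [x, y, z, w].
In Python, from station import manip gives the robot as it stands.
- The arm moves only by the tool drive_tool, never from a script. Its argument "motion" is a list that holds one entry, the list of rows, each a list of 5 numbers: the finger opening in mm, from 0 to 85.4, then the shift along the tool's x, y, z in units of 30 mm (1.0 is 30 mm), then the turn about the tool's z in units of 8 degrees (1.0 is 8 degrees). In form: [[[fingers, x, y, z, yaw], ...]]. A call has 1 to 10 rows; each row is the pose to reach, as a shift and turn from the pose commanded when the call began, along the tool's axes at that moment; what a row does not reach only later rows make up. A row lasts 1/10 s, in which the tool goes at most 50 mm and 8.59 degrees, less where a joint would pass 70% of its speed; a pose out of reach is approached as far as the arm can. A call with a gripper value outside its range is refused whole. The fingers move at their own pace and stop on an object; "squeeze" is the grip in N (left out, the last holds). Time passes only in rows, so rows that repeat a pose let the fingers close. It gives the time, the measured TCP pose, the force, the opening and the grip force at its end, in the units of the state.
- manip.sense(): the state, without advancing time (a new reading comes with each control period).
- manip.snapshot(name): name is "scene" or "top"; returns the picture (480x640x3 uint8, red, green, blue); there is no depth.
- manip.camera_model(name): a dict with "fov_y" (degrees; the focal length in pixels is half the picture's height over the tangent of half this angle, whatever the lens; pixels are square), "cx", "cy" (the principal point, pixels), "origin" and "orientation" of the camera in the world. Camera axes: x right, y up, looking along -z (the intrinsics and any distortion apply to the point x, -y, -z); pixel columns grow to the right and rows downward; lengths in m; the calibration is good to about 2 mm. A picture is of the moment at which its call begins. camera_model takes no time and is no camera call.
- manip.sign_off(): hands the job in; it is judged then, once.
The state is a dict: "t": time; "q": joint angles; "qd": joint speeds; "tau": joint torques, N m; "tcp_pos": TCP position; "tool_rot": TCP orientation; "force": force on the tool from outside, world axes, zero at the start; "ft_torque": the same for the moment, N m; "finger_gap": opening from 0.0 (shut) to 1.0 (fully open); "gripper_force": force on a finger pad.
Only numpy, scipy, OpenCV 4.12 (cv2) and the standard library are available. Lean on these libraries where they do the work, as an engineer would, in place of code of your own. Each camera call takes 0.05 s, during which the arm holds its last target. There are 200 camera calls.

### The job

Move the four vials from the bench rack into the autosampler tray, one to a pocket, in reverse order: the vial that starts next to the rack's white end block goes into the tray pocket farthest from the tray's white end block, the second into the second farthest, and so on down the row. The vials are glass: keep them upright, set each down on the floor of its pocket without dropping it, and leave them all standing.

Things in the scene. Friction and masses are not known exactly. Their poses are not given: they have to be found in the camera images.
- rack: bench rack the vials start in: aluminium rail 60 x 200 x 6 mm (x, y, z) with a white end block (52 x 22, 36 mm high) at its +y end. Fixed, at a new place and angle each time, left or right of the tray. Origin: centre of the rail's underside, on the bench; z up, y along the row towards the white block. The four places: x = 0, y = +72 (by the block), +24, -24, -72 mm.
- tray: fixed grey autosampler tray 52 x 200 mm (x, y), white end block (52 x 22, 36 mm high) at its +y end. Origin: centre of the grey part's underside, on the bench; z up, y along the row towards the block. Four square pockets, centres x = 0, y = +72 (by the block), +24, -24, -72 mm: 40 x 40 mm inside, floor 12 mm above the origin, wall tops at 36 mm, 8 mm walls between.
- holder_red: red plastic cup fixed on the rack, 46 x 46 x 30 mm, 36 x 36 mm inside; the red vial starts in it. It stays, so it shows which place that vial came from. Which holder is at which place changes each time. Origin: centre of its underside, 6 mm above the bench; inner floor 6 mm above the origin. Axes parallel to the rack's.
- holder_green: green plastic cup fixed on the rack, 46 x 46 x 30 mm, 36 x 36 mm inside; the green vial starts in it. It stays, so it shows which place that vial came from. Which holder is at which place changes each time. Origin: centre of its underside, 6 mm above the bench; inner floor 6 mm above the origin. Axes parallel to the rack's.
- holder_blue: blue plastic cup fixed on the rack, 46 x 46 x 30 mm, 36 x 36 mm inside; the blue vial starts in it. It stays, so it shows which place that vial came from. Which holder is at which place changes each time. Origin: centre of its underside, 6 mm above the bench; inner floor 6 mm above the origin. Axes parallel to the rack's.
- holder_yellow: yellow plastic cup fixed on the rack, 46 x 46 x 30 mm, 36 x 36 mm inside; the yellow vial starts in it. It stays, so it shows which place that vial came from. Which holder is at which place changes each time. Origin: centre of its underside, 6 mm above the bench; inner floor 6 mm above the origin. Axes parallel to the rack's.
- vial_red: loose amber glass vial with white label band and red cap, upright in the red holder: body 28 mm diameter up to 75 mm, cap 25 mm diameter, 95 mm tall in all, about 60 g. Origin: centre of its underside; z is its axis, up. The upper 70 mm stand free above holder or pocket. Neighbours are 48 mm apart: grip it across the row, on the body.
- vial_green: loose amber glass vial with white label band and green cap, upright in the green holder: body 28 mm diameter up to 75 mm, cap 25 mm diameter, 95 mm tall in all, about 60 g. Origin: centre of its underside; z is its axis, up. The upper 70 mm stand free above holder or pocket. Neighbours are 48 mm apart: grip it across the row, on the body.
- vial_blue: loose amber glass vial with white label band and blue cap, upright in the blue holder: body 28 mm diameter up to 75 mm, cap 25 mm diameter, 95 mm tall in all, about 60 g. Origin: centre of its underside; z is its axis, up. The upper 70 mm stand free above holder or pocket. Neighbours are 48 mm apart: grip it across the row, on the body.
- vial_yellow: loose amber glass vial with white label band and yellow cap, upright in the yellow holder: body 28 mm diameter up to 75 mm, cap 25 mm diameter, 95 mm tall in all, about 60 g. Origin: centre of its underside; z is its axis, up. The upper 70 mm stand free above holder or pocket. Neighbours are 48 mm apart: grip it across the row, on the body.
Not all that is in view belongs to the job. Leave any purple or turquoise look-alike of the vial_green alone.

How it is judged:
At the end, for the whole second after the job is handed in: Every vial stands in the tray pocket that mirrors its starting place on the rack (n-th from the rack's white block to n-th from the tray's far end): within 10 mm of the pocket's centre, its underside within 5 mm of the pocket floor, within 7 degrees of upright, at rest (((y of holder_red in the frame of rack between 0.057 and 0.087 m and y of vial_red in the frame of tray between -0.082 and -0.062 m) or (y of holder_red in the frame of rack between 0.009 and 0.039 m and y of vial_red in the frame of tray between -0.034 and -0.014 m) or (y of holder_red in the frame of rack between -0.039 and -0.009 m and y of vial_red in the frame of tray between 0.014 and 0.034 m) or (y of holder_red in the frame of rack between -0.087 and -0.057 m and y of vial_red in the frame of tray between 0.062 and 0.082 m)) and x of vial_red in the frame of tray between -0.01 and 0.01 m and z of vial_red in the frame of tray between 0.006 and 0.017 m and angle between each of vial_red, vial_green, vial_blue, vial_yellow's own z axis and vertical below 0.12 rad and linear speed of each of vial_red, vial_green, vial_blue, vial_yellow below 0.02 m/s and angular speed of each of vial_red, vial_green, vial_blue, vial_yellow below 0.3 rad/s and ((y of holder_green in the frame of rack between 0.057 and 0.087 m and y of vial_green in the frame of tray between -0.082 and -0.062 m) or (y of holder_green in the frame of rack between 0.009 and 0.039 m and y of vial_green in the frame of tray between -0.034 and -0.014 m) or (y of holder_green in the frame of rack between -0.039 and -0.009 m and y of vial_green in the frame of tray between 0.014 and 0.034 m) or (y of holder_green in the frame of rack between -0.087 and -0.057 m and y of vial_green in the frame of tray between 0.062 and 0.082 m)) and x of vial_green in the frame of tray between -0.01 and 0.01 m and z of vial_green in the frame of tray between 0.006 and 0.017 m and ((y of holder_blue in the frame of rack between 0.057 and 0.087 m and y of vial_blue in the frame of tray between -0.082 and -0.062 m) or (y of holder_blue in the frame of rack between 0.009 and 0.039 m and y of vial_blue in the frame of tray between -0.034 and -0.014 m) or (y of holder_blue in the frame of rack between -0.039 and -0.009 m and y of vial_blue in the frame of tray between 0.014 and 0.034 m) or (y of holder_blue in the frame of rack between -0.087 and -0.057 m and y of vial_blue in the frame of tray between 0.062 and 0.082 m)) and x of vial_blue in the frame of tray between -0.01 and 0.01 m and z of vial_blue in the frame of tray between 0.006 and 0.017 m and ((y of holder_yellow in the frame of rack between 0.057 and 0.087 m and y of vial_yellow in the frame of tray between -0.082 and -0.062 m) or (y of holder_yellow in the frame of rack between 0.009 and 0.039 m and y of vial_yellow in the frame of tray between -0.034 and -0.014 m) or (y of holder_yellow in the frame of rack between -0.039 and -0.009 m and y of vial_yellow in the frame of tray between 0.014 and 0.034 m) or (y of holder_yellow in the frame of rack between -0.087 and -0.057 m and y of vial_yellow in the frame of tray between 0.062 and 0.082 m)) and x of vial_yellow in the frame of tray between -0.01 and 0.01 m and z of vial_yellow in the frame of tray between 0.006 and 0.017 m); the robot touches nothing.
It fails at once if a vial is tipped over (more than 40 degrees) (angle between any of vial_red, vial_green, vial_blue, vial_yellow's own z axis and vertical above 0.7 rad).
It fails at once if a vial is dropped (falls freely from more than about 30 mm) ((linear speed of vial_red above 0.8 m/s and contact force between the fingers and vial_red below 0.05 N) or (linear speed of vial_green above 0.8 m/s and contact force between the fingers and vial_green below 0.05 N) or (linear speed of vial_blue above 0.8 m/s and contact force between the fingers and vial_blue below 0.05 N) or (linear speed of vial_yellow above 0.8 m/s and contact force between the fingers and vial_yellow below 0.05 N)).
It also fails if it takes over 99 s, if anything falls off the work surface, if the arm or the gripper's body presses on something with over 40 N, if the wrist force passes 120 N, or if a joint passes its speed limit or range.

## Working session

There is one attempt and no reset: what is moved stays moved. The work goes in short steps, Python scripts to look and compute and a tool call to move; the robot and the scene stay as the last step left them, time stands still between calls to the robot, and variables do not carry over. Pictures are saved under pics/ and viewed, at most 14 in all, crops included, and the job is handed in when it is done.

Besides the shell and the picture viewer there is one more tool, called after "Call:" as name([rows], argument=value, ...), one row to a line, values as JSON. drive_tool: Moves the arm, as the interface text tells. Its arguments: {"type":"object","properties":{"motion":{"type":"array","items":{"type":"array","items":{"type":"array","items":{"type":"number"}}}},"squeeze":{"type":"number"}},"required":["motion"]}

```bash
mkdir -p pics; ls
python3 - <<'E'
from station import manip
import cv2
for n in("scene","top"):
    cv2.imwrite(f"pics/{n}0.png",manip.snapshot(n)[:,:,::-1]); print(n,manip.camera_model(n))
s=manip.sense(); print(s["tcp_pos"],s["tool_rot"],s["finger_gap"],s["t"])
E
```

```text
pics
scene {'fov_y': 53.15019800113836, 'cx': 316.2848916091531, 'cy': 239.74320610646873, 'origin': array([ 0.88923195, -0.17801652,  0.64808434]), 'orientation': array([0.24215508, 0.14239109, 0.46599108, 0.83901014])}
top {'fov_y': 44.26186832889244, 'cx': 319.5185844667897, 'cy': 229.93736200766628, 'origin': array([ 0.36024819, -0.00278798,  0.92740374]), 'orientation': array([ 0.08155195, -0.0773933 , -0.67534746,  0.72887953])}
[ 0.26314477 -0.56619459  0.23040741] [ 9.76458936e-01  2.15701100e-01 -5.12077025e-05 -9.89429924e-04] 1.000324912638358 0.1
```

View pics/top0.png

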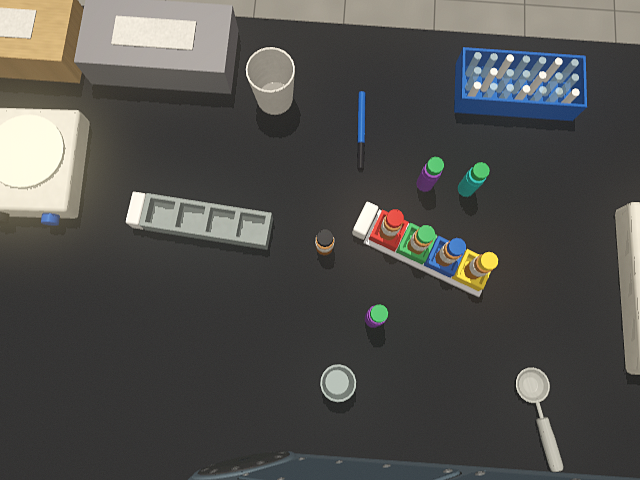

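View pics/scene0.png

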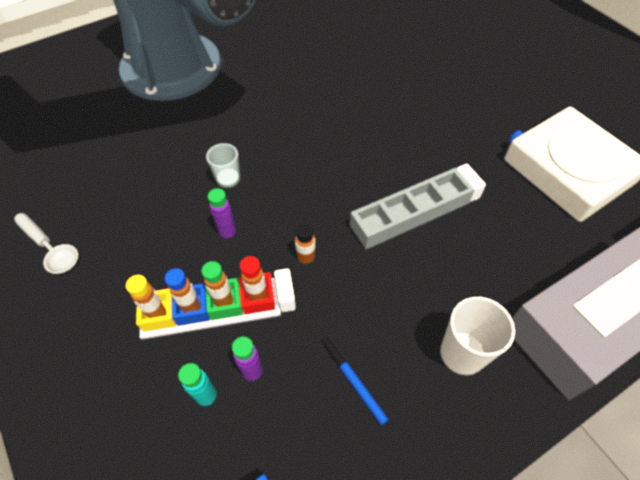

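Top view: the rack has its white block at (365,220), then red (393,222), green (424,234), blue (456,247) and yellow (489,261). The tray's block is at (136,210), with pockets at (162,213), (192,217), (222,221) and (254,227). 
Possible mistakes for the green vial: green caps at (435,165) on purple, (481,171) on turquoise and (378,314) on purple, plus a black-capped amber vial at (325,240). The right one is (424,234), amber in the green holder.

```bash
cat > h.py <<'E'
import numpy as np, cv2
from station import manip
from scipy.spatial.transform import Rotation as R
def ray(c,u,v):
    m=manip.camera_model(c); f=240/np.tan(np.radians(m["fov_y"]/2))
    d=R.from_quat(m["orientation"]).apply([(u-m["cx"])/f,-(v-m["cy"])/f,-1]); return m["origin"],d
def plane(c,u,v,z):
    o,d=ray(c,u,v); return o+d*(z-o[2])/d[2]
def tri(a,b):
    o1,d1=ray("scene",*a); o2,d2=ray("top",*b)
    s=np.linalg.lstsq(np.c_[d1,-d2],o2-o1,rcond=None)[0]
    p,q=o1+s[0]*d1,o2+s[1]*d2; return (p+q)/2,np.linalg.norm(p-q)
HUE={"red":(0,5),"green":(50,75),"blue":(102,122),"yellow":(20,30)}
def caps(img,box):
    x,y,X,Y=box; hsv=cv2.cvtColor(img,cv2.COLOR_RGB2HSV); out={}
    for k,(a,b) in HUE.items():
        m=cv2.inRange(hsv,(a,150,90),(b,255,255)); t=np.zeros_like(m); t[y:Y,x:X]=m[y:Y,x:X]
        out[k]=t
    return out
E
python3 - <<'E'
from h import *
t=cv2.imread("pics/top0.png"); s=cv2.imread("pics/scene0.png")
a=cv2.resize(t[185:255,120:280],None,fx=5,fy=5,interpolation=cv2.INTER_CUBIC)
cv2.imwrite("pics/tray.png",a)
a=cv2.resize(t[195:300,345:505],None,fx=5,fy=5,interpolation=cv2.INTER_CUBIC)
cv2.imwrite("pics/rack.png",a)
a=cv2.resize(s[160:250,340:490],None,fx=5,fy=5,interpolation=cv2.INTER_CUBIC)
cv2.imwrite("pics/trays.png",a)
for n,c,p in (("tray",[(162,213),(192,217),(222,221),(254,227)],.012),("caps",[(393,217),(425,233),(457,246),(489,260)],.107)):
    print(n,np.round([plane("top",*q,p) for q in c],3))
for c in [((250,264),(394,218)),((211,268),(427,233)),((175,276),(458,246)),((136,283),(489,261))]: print(tri(*c))
E
```

```text
tray [[0.578 0.264 0.012]
 [0.575 0.216 0.012]
 [0.572 0.167 0.012]
 [0.566 0.115 0.012]]
caps [[ 0.575 -0.094  0.107]
 [ 0.555 -0.141  0.107]
 [ 0.54  -0.187  0.107]
 [ 0.523 -0.232  0.107]]
(array([ 0.5746524 , -0.0952577 ,  0.10398622]), np.float64(0.001911910676999183))
(array([ 0.55528415, -0.14203333,  0.10815939]), np.float64(0.0032019847768514275))
(array([ 0.54015005, -0.18653641,  0.10639673]), np.float64(0.00386169152684873))
(array([ 0.52204225, -0.23212648,  0.10441897]), np.float64(0.0020551981685050713))
```

View pics/tray.png

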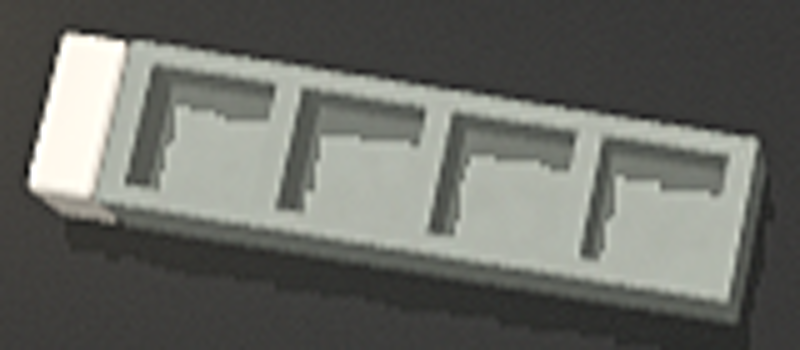

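View pics/rack.png

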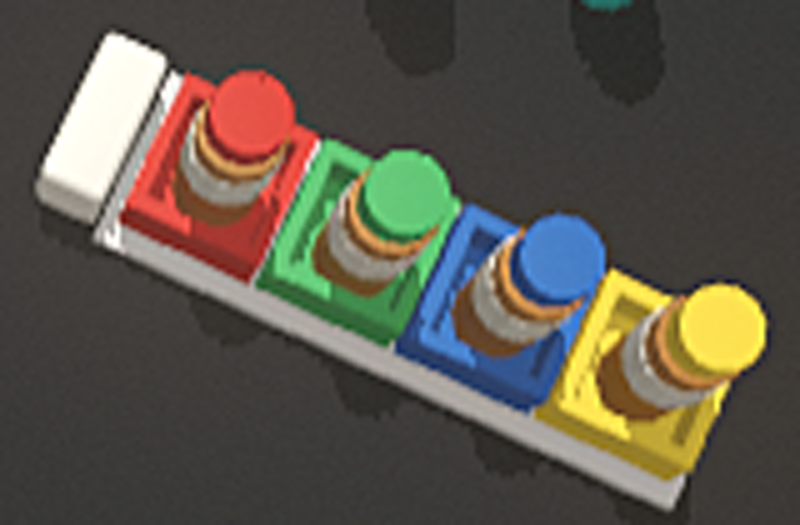

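View pics/trays.png

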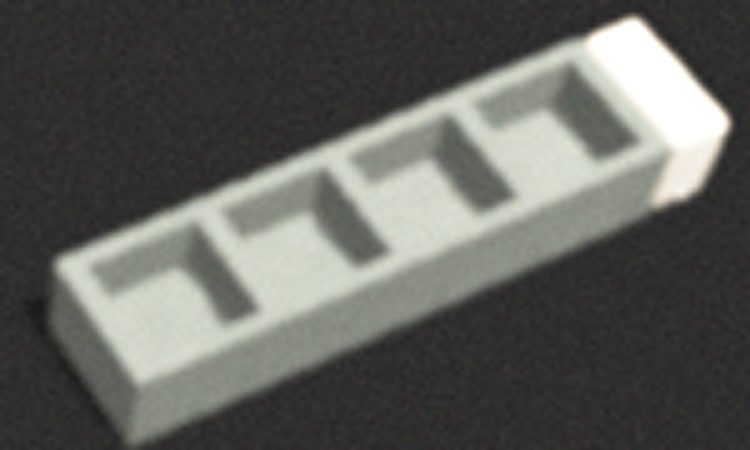

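The crop confirms the target: amber vials in red, green, blue and yellow order from the rack's white block. Cap tops are at crop (253,112), (408,193), (560,255), (723,328). Tray pocket corners are sharp, so I'll fit both frames from points at known heights.

```bash
cat > fit.py <<'E'
from h import *
def rigid(P,Q):  # 2D local P->world Q
    A,B=P-P.mean(0),Q-Q.mean(0); th=np.arctan2((A[:,0]*B[:,1]-A[:,1]*B[:,0]).sum(),(A*B).sum())
    M=np.array([[np.cos(th),-np.sin(th)],[np.sin(th),np.cos(th)]]); t=Q.mean(0)-M@P.mean(0)
    return th,M,t,np.abs(P@M.T+t-Q).max()
def fitc(cam,off,pts,z):
    Q=np.array([plane(cam,(u+.5)/5-.5+off[0],(v+.5)/5-.5+off[1],z)[:2] for u,v,_,_ in pts]); P=np.array([[x,y] for *_,x,y in pts])/1000
    return rigid(P,Q)
tt=[(153,66,20,92),(276,86,20,52),(127,187,-20,92),(302,90,20,44),(425,110,20,4),(279,209,-20,44),(453,113,20,-4),(577,133,20,-44),(430,233,-20,-4),(605,139,20,-52),(730,156,20,-92),(583,257,-20,-52),(760,140,26,-100),(728,302,-26,-100),(135,42,26,100),(103,205,-26,100)]
ts=[(58,262,-26,-100),(138,383,26,-100),(660,155,26,100),(585,40,-26,100)]
T1=fitc("top",(120,185),tt,.036); T2=fitc("scene",(340,160),ts,.036)
print(T1,T2)
th=T1[0]; 
for y in(-72,-24,24,72): print("pocket",y,(T1[1]@[0,y/1000]+T1[2]).round(4),(T2[1]@[0,y/1000]+T2[2]).round(4))
rk=[(253,112,0,72),(408,193,0,24),(560,255,0,-24),(723,328,0,-72)]
Rk=fitc("top",(345,195),rk,.107); print("rack",Rk)
rc=[(185,75,23,95),(318,142,23,49),(122,213,-23,95),(250,283,-23,49),(330,138,23,47),(460,205,23,1),(258,287,-23,47),(390,344,-23,1),(605,272,23,-49),(538,414,-23,-49)]
# lower front corners of cups at z=.006 are the -23 rows
a=[q for q in rc if q[2]>0]; print("cups top",fitc("top",(345,195),a,.036)); 
for u,v,*_ in rk: print(plane("top",(u+.5)/5-.5+345,(v+.5)/5-.5+195,.107).round(4))
for p in ((435,165),(481,171),(378,314)): print("decoy",plane("top",*p,.095).round(3))
E
python3 fit.py
```

```text
(np.float64(-0.08108884315568718), array([[ 0.9967141 ,  0.08100001],
       [-0.08100001,  0.9967141 ]]), array([0.56808665, 0.18872495]), np.float64(0.0023330234148750684)) (np.float64(-0.09459047433804985), array([[ 0.99552966,  0.09444948],
       [-0.09444948,  0.99552966]]), array([0.57086028, 0.19011143]), np.float64(0.004939582088948347))
pocket -72 [0.5623 0.117 ] [0.5641 0.1184]
pocket -24 [0.5661 0.1648] [0.5686 0.1662]
pocket 24 [0.57   0.2126] [0.5731 0.214 ]
pocket 72 [0.5739 0.2605] [0.5777 0.2618]
rack (np.float64(-0.36686148612139813), array([[ 0.93345769,  0.35868753],
       [-0.35868753,  0.93345769]]), array([ 0.54814517, -0.1647959 ]), np.float64(0.001967869933499067))
cups top (np.float64(-0.38017543125274905), array([[ 0.92859955,  0.37108338],
       [-0.37108338,  0.92859955]]), array([ 0.54752779, -0.16347487]), np.float64(0.0015837079371297802))
[ 0.5752 -0.0975  0.107 ]
[ 0.5548 -0.1427  0.107 ]
[ 0.5401 -0.1863  0.107 ]
[ 0.5225 -0.2327  0.107 ]
decoy [ 0.662 -0.154  0.095]
decoy [ 0.658 -0.222  0.095]
decoy [ 0.436 -0.081  0.095]
```

```bash
cat > go.py <<'E'
from h import *
V={"red":(.5752,-.0967),"green":(.5550,-.1425),"blue":(.5401,-.1864),"yellow":(.5223,-.2324)}
P={"red":(.5629,.1175),"green":(.5670,.1653),"blue":(.5710,.2131),"yellow":(.5751,.2609)}
TH={"V":-.373,"P":-.085}
def go(k,n,z=.048):
    s=manip.sense(); r=R.from_quat(s["tool_rot"]); p=np.array([*(V if k=="V" else P)[n],z])
    d=r.inv().apply(p-s["tcp_pos"])/.03; g=np.array([np.cos(TH[k]),np.sin(TH[k]),0]); l=r.inv().apply(g)
    a=np.degrees(np.arctan2(-l[0],l[1])); a=(a+90)%180-90
    print(k,n,"xyz",d.round(2),"yaw",round(a/8,2),"q1,q6",s["q"][[0,5]].round(2),"t",round(s["t"],1),"z",s["tcp_pos"][2].round(3),"tool z",r.apply([0,0,1]).round(3))
E
python3 -c "
from go import *
go('V','yellow');go('V','red')"
```

```text
V yellow xyz [12.52 -6.44  6.1 ] yaw -5.46 q1,q6 [-1.31 -0.18] t 0.1 z 0.23 tool z [-0.001  0.002 -1.   ]
V red xyz [16.02 -9.8   6.1 ] yaw -5.46 q1,q6 [-1.31 -0.18] t 0.1 z 0.23 tool z [-0.001  0.002 -1.   ]
```

Call:
drive_tool([
  [[50, 1.3, -0.7, 0, -0.6], [50, 2.6, -1.3, 0, -1.2], [50, 3.9, -2, 0, -1.8], [50, 5.2, -2.7, 0, -2.4], [50, 6.5, -3.4, 0, -3], [50, 7.8, -4, 0, -3.6], [50, 9.1, -4.7, 0, -4.2], [50, 10.4, -5.4, 0, -4.8], [50, 11.7, -6, 0, -5.46], [50, 12.5, -6.44, 0, -5.46]],
], squeeze=30)

```text
t: 1.1
tcp_pos: [0.5233, -0.231, 0.231]
tool_rot: [0.825, 0.565, 0.0, -0.0]
force: [-0.0, -1.2, 0.3]
finger_gap: 0.59
gripper_force: 0.0
```

```bash
python3 -c "
from go import *
go('V','yellow');print(manip.sense()['finger_gap'])
cv2.imwrite('pics/a.png',np.hstack([cv2.resize(manip.snapshot(c)[y:y+200,x:x+200,::-1],(400,400)) for c,x,y in (('top',370,150),('scene',60,180))]))"
```

```text
V yellow xyz [-0.06 -0.01  6.1 ] yaw 0.02 q1,q6 [-0.61 -0.24] t 1.1 z 0.231 tool z [-0.     0.001 -1.   ]
0.5898305000621732
```

View pics/a.png

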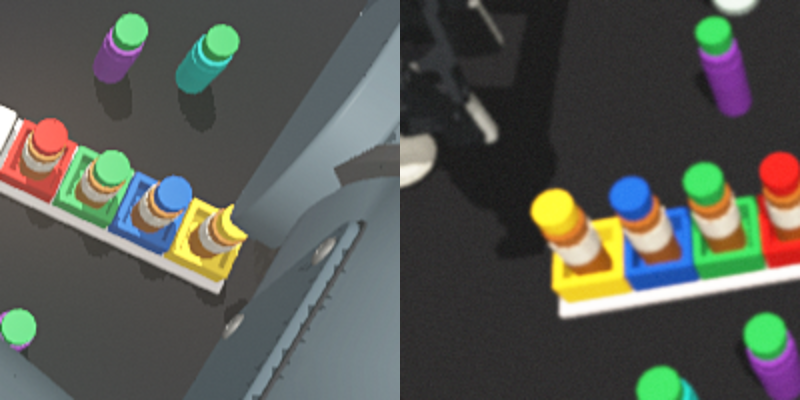

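The arm is above the yellow vial with a clear way down, and the fingertips show at about (105,240) in the scene view. Descending.

Call:
drive_tool([
  [[50, -0.05, 0, 1, 0], [50, -0.05, 0, 2, 0], [50, -0.05, 0, 3, 0], [50, -0.05, 0, 4, 0], [50, -0.05, 0, 4.7, 0], [50, -0.05, 0, 5.3, 0], [50, -0.05, 0, 5.8, 0], [50, -0.05, 0, 6.1, 0], [50, -0.05, 0, 6.1, 0]],
])

```text
t: 2.1
tcp_pos: [0.5202, -0.2352, 0.047]
tool_rot: [0.826, 0.563, -0.001, -0.001]
force: [0.2, -0.0, -0.6]
finger_gap: 0.586
gripper_force: 0.0
```

Call:
drive_tool([
  [[35, 0, 0, 0, 0], [30, 0, 0, 0, 0], [20, 0, 0, 0, 0], [15, 0, 0, 0, 0], [15, 0, 0, 0, 0], [15, 0, 0, 0, 0], [15, 0, 0, 0, 0]],
], squeeze=30)

```text
t: 2.8
tcp_pos: [0.5221, -0.2355, 0.0492]
tool_rot: [0.826, 0.564, 0.0, 0.001]
force: [-1.2, -1.5, 5.9]
finger_gap: 0.317
gripper_force: 29.9
```

Call:
drive_tool([
  [[15, 0, 0, -0.2, 0], [15, 0, 0, -0.6, 0], [15, 0, 0, -1.2, 0], [15, 0, 0, -1.9, 0], [15, 0, 0, -2.6, 0], [15, 0, 0, -3.3, 0], [15, 0, 0, -3.8, 0], [15, 0, 0, -4, 0], [15, 0, 0, -4, 0]],
])

```text
t: 3.7
tcp_pos: [0.5218, -0.2352, 0.1695]
tool_rot: [0.826, 0.564, 0.0, 0.001]
force: [0.6, -0.9, -0.5]
finger_gap: 0.318
gripper_force: 29.6
```

```bash
python3 -c "
from go import *
go('P','yellow');print(manip.sense()['finger_gap'])
cv2.imwrite('pics/b.png',np.hstack([cv2.resize(manip.snapshot(c)[y:y+240,x:x+240,::-1],(400,400)) for c,x,y in (('top',340,100),('scene',40,150))]))"
```

```text
P yellow xyz [16.04 -4.39  4.03] yaw -2.07 q1,q6 [-0.62 -0.25] t 3.7 z 0.169 tool z [ 0.002 -0.001 -1.   ]
0.3176200466939975
```

View pics/b.png

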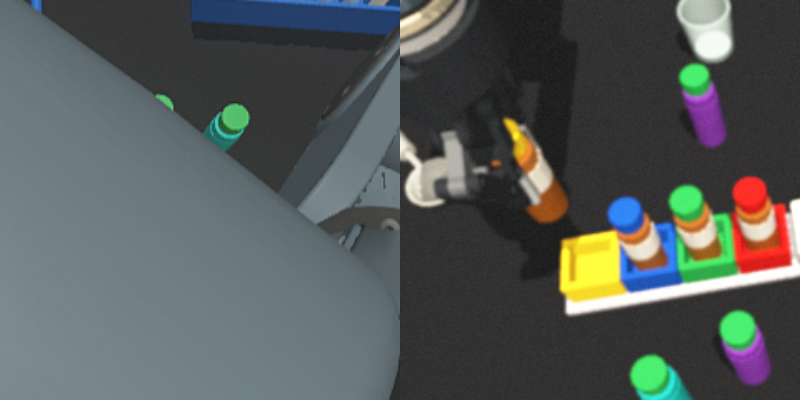

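The scene view shows yellow held upright and the yellow cup empty. Carrying it over at a height above the other vials.

Call:
drive_tool([
  [[15, 0.5, -0.14, 0, -0.1], [15, 1.5, -0.4, 0, -0.2], [15, 2.7, -0.75, 0, -0.4], [15, 3.9, -1.1, 0, -0.6], [15, 5.1, -1.4, 0, -0.8], [15, 6.3, -1.7, 0, -1], [15, 7.5, -2.05, 0, -1.2], [15, 8.7, -2.4, 0, -1.3], [15, 9.9, -2.7, 0, -1.5], [15, 11, -3, 0, -1.7]],
])

```text
t: 4.8
tcp_pos: [0.5568, 0.1079, 0.1673]
tool_rot: [0.753, 0.658, -0.001, -0.001]
force: [-0.6, 0.3, -1.2]
finger_gap: 0.32
gripper_force: 29.6
```

```bash
python3 -c "
from go import *
go('P','yellow')"
```

```text
P yellow xyz [ 5.14 -0.07  3.98] yaw -0.35 q1,q6 [-0.01  0.13] t 4.8 z 0.167 tool z [-0.003  0.    -1.   ]
```

Call:
drive_tool([
  [[15, 1, 0, 0, -0.35], [15, 2.1, 0, 0, -0.35], [15, 3.2, 0, 0, -0.35], [15, 4, -0.05, 0, -0.35], [15, 4.6, -0.05, 0, -0.35], [15, 4.95, -0.05, 0, -0.35], [15, 4.95, -0.05, 0, -0.35], [15, 4.95, -0.05, 0, -0.35], [15, 4.95, -0.05, 0, -0.35]],
])

```text
t: 5.7
tcp_pos: [0.5767, 0.2512, 0.1682]
tool_rot: [0.738, 0.675, -0.0, -0.0]
force: [0.2, -0.1, -0.3]
finger_gap: 0.319
gripper_force: 29.5
```

```bash
python3 -c "
from go import *
go('P','yellow')
cv2.imwrite('pics/c.png',np.hstack([cv2.resize(manip.snapshot(c)[y:y+200,x:x+200,::-1],(400,400)) for c,x,y in (('top',100,100),('scene',330,80))]))"
```

```text
P yellow xyz [ 0.32 -0.08  4.01] yaw -0.03 q1,q6 [0.23 0.32] t 5.7 z 0.168 tool z [-0.001 -0.001 -1.   ]
```

View pics/c.png

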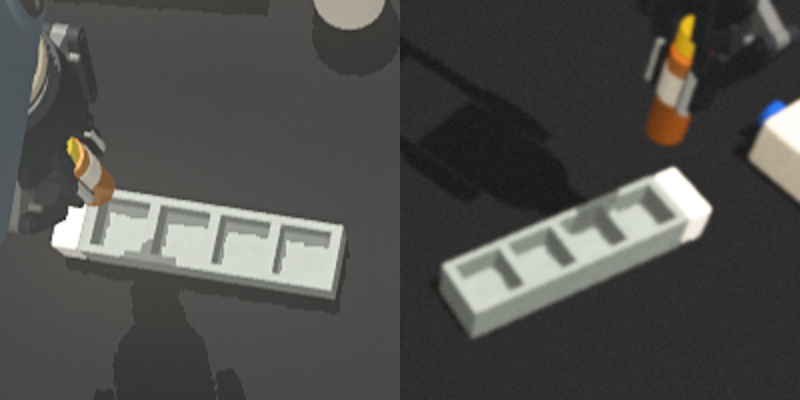

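The vial hangs upright beside pocket +72. Its underside is at about (150,195) in top and (463,145) in scene; I'll check that by ray.

```bash
python3 -c "
from go import *
print(tri((463.5,145.5),(150,195)),plane('scene',463.5,145.5,.132),plane('top',150,195,.132)); s=manip.sense();print(s['tcp_pos'],s['qd'].round(3))
go('P','yellow')"
```

```text
(array([0.57726132, 0.25411743, 0.1290325 ]), np.float64(0.008105798872654231)) [0.58005506 0.25612539 0.132     ] [0.57411168 0.24947853 0.132     ]
[0.57687961 0.25125593 0.16835572] [ 0.002 -0.    -0.002  0.003 -0.002  0.002]
P yellow xyz [ 0.32 -0.09  4.01] yaw -0.03 q1,q6 [0.23 0.32] t 5.8 z 0.168 tool z [-0. -0. -1.]
```

Call:
drive_tool([
  [[15, 0.24, -0.07, 0, 0], [15, 0.24, -0.07, 0.5, 0], [15, 0.24, -0.07, 1.2, 0], [15, 0.24, -0.07, 1.9, 0], [15, 0.24, -0.07, 2.2, 0], [15, 0.24, -0.07, 2.5, 0], [15, 0.24, -0.07, 2.5, 0], [15, 0.24, -0.07, 2.5, 0]],
])

```text
t: 6.6
tcp_pos: [0.5759, 0.2599, 0.0938]
tool_rot: [0.737, 0.676, 0.0, 0.0]
force: [1.1, -0.0, -0.1]
finger_gap: 0.322
gripper_force: 29.6
```

```bash
python3 -c "
from go import *
go('P','yellow',.049)"
```

```text
P yellow xyz [ 0.03 -0.03  1.49] yaw -0.02 q1,q6 [0.25 0.33] t 6.6 z 0.094 tool z [ 0.001  0.    -1.   ]
```

Call:
drive_tool([
  [[15, -0.05, -0.03, 0.4, 0], [15, -0.05, -0.03, 0.8, 0], [15, -0.05, -0.03, 1.1, 0], [15, -0.05, -0.03, 1.3, 0], [15, -0.05, -0.03, 1.4, 0], [15, -0.05, -0.03, 1.45, 0], [15, -0.05, -0.03, 1.48, 0], [15, -0.05, -0.03, 1.48, 0]],
])

```text
t: 7.4
tcp_pos: [0.5746, 0.2584, 0.0493]
tool_rot: [0.737, 0.676, 0.0, 0.0]
force: [0.6, -0.4, -0.8]
finger_gap: 0.318
gripper_force: 29.6
```

Call:
drive_tool([
  [[32, 0, 0, 0, 0], [38, 0, 0, 0, 0], [45, 0, 0, 0, 0], [50, 0, 0, 0, 0], [50, 0, 0, 0, 0], [50, 0, 0, 0, 0]],
])

```text
t: 8.0
tcp_pos: [0.5743, 0.2583, 0.0489]
tool_rot: [0.737, 0.676, 0.0, 0.0]
force: [0.0, -1.0, 0.4]
finger_gap: 0.589
gripper_force: 0.0
```

Call:
drive_tool([
  [[50, 0, 0, -0.5, 0], [50, 0, 0, -1.5, 0], [50, 0, 0, -2.5, 0], [50, 0, 0, -3.5, 0], [50, 0, 0, -4.5, 0], [50, 0, 0, -4.5, 0]],
])

```text
t: 8.6
tcp_pos: [0.5776, 0.2593, 0.1901]
tool_rot: [0.737, 0.676, 0.005, 0.003]
force: [0.6, 0.6, 0.9]
finger_gap: 0.587
gripper_force: 0.0
```

```bash
python3 -c "
from go import *
go('V','blue')"
```

```text
V blue xyz [-14.93  -0.     4.68] yaw 2.05 q1,q6 [0.25 0.33] t 8.6 z 0.19 tool z [ 0.011  0.003 -1.   ]
```

Call:
drive_tool([
  [[50, -1, 0, 0, 0.2], [50, -2.4, 0, 0, 0.4], [50, -3.8, 0, 0, 0.6], [50, -5.2, 0, 0, 0.8], [50, -6.6, 0, 0, 1], [50, -8, 0, 0, 1.2], [50, -9.4, 0, 0, 1.4], [50, -10.8, 0, 0, 1.6], [50, -12.2, 0, 0, 1.8], [50, -13.4, 0, 0, 2.05]],
])

```text
t: 9.6
tcp_pos: [0.5385, -0.1441, 0.1839]
tool_rot: [0.827, 0.563, -0.0, -0.0]
force: [0.7, 0.3, 0.2]
finger_gap: 0.581
gripper_force: 0.0
```

Call:
drive_tool([
  [[50, -0.5, 0, 0, 0], [50, -0.9, 0, 0, 0], [50, -1.2, 0, 0, 0], [50, -1.4, 0, 0, 0], [50, -1.4, 0, 0, 0], [50, -1.4, 0, 0, 0], [50, -1.4, 0, 0, 0]],
])

```text
t: 10.3
tcp_pos: [0.5241, -0.1804, 0.1839]
tool_rot: [0.826, 0.564, 0.0, -0.0]
force: [-0.4, 0.6, -0.6]
finger_gap: 0.587
gripper_force: 0.0
```

```bash
python3 -c "
from go import *
go('V','blue')
cv2.imwrite('pics/d.png',np.hstack([cv2.resize(manip.snapshot(c)[y:y+200,x:x+200,::-1],(400,400)) for c,x,y in (('top',100,100),('scene',330,80))]))"
```

```text
V blue xyz [0.01 0.57 4.53] yaw 0.0 q1,q6 [-0.53 -0.16] t 10.3 z 0.184 tool z [-0.  0. -1.]
```

View pics/d.png

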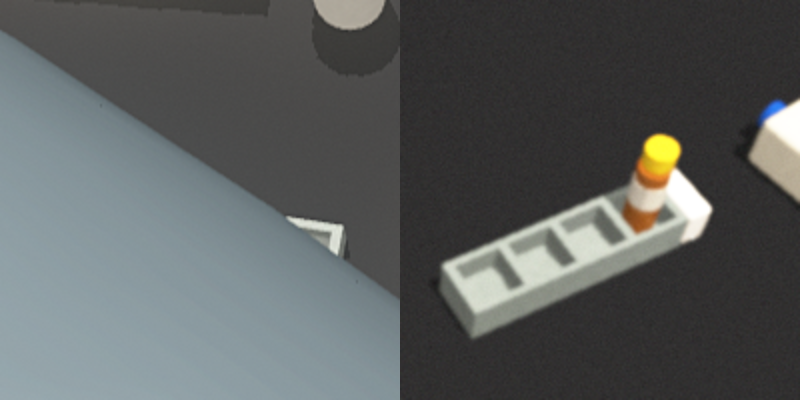

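Yellow stands upright in the pocket by the tray's block, with its cap at about (460,153) in scene. Now down on blue.

Call:
drive_tool([
  [[50, 0, 0.3, 0, 0], [50, 0, 0.57, 0, 0], [50, 0, 0.57, 0.8, 0], [50, 0, 0.57, 1.8, 0], [50, 0, 0.57, 2.8, 0], [50, 0, 0.57, 3.6, 0], [50, 0, 0.57, 4.2, 0], [50, 0, 0.57, 4.53, 0], [50, 0, 0.57, 4.53, 0], [50, 0, 0.57, 4.53, 0]],
])

```text
t: 11.4
tcp_pos: [0.5406, -0.1878, 0.0484]
tool_rot: [0.826, 0.563, 0.0, 0.0]
force: [0.7, 0.5, -0.2]
finger_gap: 0.586
gripper_force: 0.0
```

```bash
python3 -c "
from go import *
go('V','blue');print(plane('scene',460.5,153.5,.107),P['yellow'])"
```

```text
V blue xyz [ 0.04 -0.03  0.01] yaw -0.0 q1,q6 [-0.53 -0.16] t 11.4 z 0.048 tool z [ 0.001 -0.001 -1.   ]
[0.57514455 0.26250423 0.107     ] (0.5751, 0.2609)
```

Yellow is within 2 mm of its pocket's centre. Gripping blue.

Call:
drive_tool([
  [[35, 0.03, 0, 0, 0], [30, 0.03, 0, 0, 0], [20, 0.03, 0, 0, 0], [15, 0.03, 0, 0, 0], [15, 0.03, 0, 0, 0], [15, 0.03, 0, 0, 0]],
], squeeze=30)

```text
t: 12.0
tcp_pos: [0.5408, -0.1869, 0.0491]
tool_rot: [0.826, 0.563, 0.0, 0.001]
force: [-0.6, -0.5, 6.7]
finger_gap: 0.323
gripper_force: 29.7
```

Call:
drive_tool([
  [[15, 0, 0, -0.2, 0], [15, 0, 0, -0.6, 0], [15, 0, 0, -1.2, 0], [15, 0, 0, -1.9, 0], [15, 0, 0, -2.6, 0], [15, 0, 0, -3.3, 0], [15, 0, 0, -3.8, 0], [15, 0, 0, -4, 0], [15, 0, 0, -4, 0]],
])

```text
t: 12.9
tcp_pos: [0.5405, -0.1868, 0.1692]
tool_rot: [0.826, 0.563, 0.0, 0.001]
force: [1.4, -0.3, -0.9]
finger_gap: 0.321
gripper_force: 29.6
```

```bash
python3 -c "
from go import *
go('P','blue')"
```

```text
P blue xyz [12.78 -3.93  4.03] yaw -2.07 q1,q6 [-0.53 -0.15] t 12.9 z 0.169 tool z [ 0.002 -0.001 -1.   ]
```

Call:
drive_tool([
  [[15, 0.7, -0.2, 0, -0.2], [15, 2, -0.6, 0, -0.4], [15, 3.3, -1, 0, -0.6], [15, 4.6, -1.4, 0, -0.8], [15, 5.9, -1.8, 0, -1], [15, 7.2, -2.2, 0, -1.2], [15, 8.5, -2.6, 0, -1.4], [15, 9.8, -3, 0, -1.6], [15, 11, -3.4, 0, -1.8], [15, 12, -3.7, 0, -2.07]],
])

```text
t: 13.9
tcp_pos: [0.567, 0.1911, 0.1668]
tool_rot: [0.736, 0.678, -0.001, -0.001]
force: [1.3, -0.1, -1.0]
finger_gap: 0.322
gripper_force: 29.5
```

Call:
drive_tool([
  [[15, 0.3, 0, 0, 0], [15, 0.6, 0, 0, 0], [15, 0.6, 0, 0, 0], [15, 0.6, 0, 0, 0], [15, 0.6, 0, 0, 0]],
])

```text
t: 14.4
tcp_pos: [0.5698, 0.2056, 0.1679]
tool_rot: [0.737, 0.676, -0.0, -0.0]
force: [-0.3, -0.1, -0.4]
finger_gap: 0.324
gripper_force: 29.5
```

```bash
python3 -c "
from go import *
go('P','blue',.049)"
```

```text
P blue xyz [0.25 0.02 3.96] yaw -0.01 q1,q6 [0.16 0.25] t 14.4 z 0.168 tool z [-0.001 -0.    -1.   ]
```

Vial offset in the grip is below 1 mm here. Lowering in two stages, with a check before the pocket rim.

Call:
drive_tool([
  [[15, 0.25, 0.02, 0, 0], [15, 0.25, 0.02, 0.5, 0], [15, 0.25, 0.02, 1.2, 0], [15, 0.25, 0.02, 1.9, 0], [15, 0.25, 0.02, 2.3, 0], [15, 0.25, 0.02, 2.5, 0], [15, 0.25, 0.02, 2.5, 0], [15, 0.25, 0.02, 2.5, 0]],
])

```text
t: 15.2
tcp_pos: [0.5716, 0.2145, 0.0937]
tool_rot: [0.736, 0.677, 0.001, 0.0]
force: [0.6, 0.6, -0.4]
finger_gap: 0.321
gripper_force: 29.6
```

```bash
python3 -c "
from go import *
go('P','blue',.049)"
```

```text
P blue xyz [-0.05 -0.02  1.49] yaw 0.0 q1,q6 [0.18 0.26] t 15.2 z 0.094 tool z [ 0.001  0.    -1.   ]
```

Call:
drive_tool([
  [[15, -0.05, -0.02, 0.4, 0], [15, -0.05, -0.02, 0.8, 0], [15, -0.05, -0.02, 1.1, 0], [15, -0.05, -0.02, 1.3, 0], [15, -0.05, -0.02, 1.4, 0], [15, -0.05, -0.02, 1.45, 0], [15, -0.05, -0.02, 1.48, 0], [15, -0.05, -0.02, 1.48, 0]],
])

```text
t: 16.0
tcp_pos: [0.5702, 0.213, 0.0492]
tool_rot: [0.736, 0.677, 0.0, 0.0]
force: [-1.2, -0.4, 2.2]
finger_gap: 0.319
gripper_force: 29.9
```

Call:
drive_tool([
  [[32, 0, 0, 0, 0], [38, 0, 0, 0, 0], [45, 0, 0, 0, 0], [50, 0, 0, 0, 0], [50, 0, 0, 0, 0], [50, 0, 0, 0, 0]],
])

```text
t: 16.6
tcp_pos: [0.5703, 0.2129, 0.0486]
tool_rot: [0.736, 0.677, 0.0, -0.0]
force: [-0.3, 0.6, -0.2]
finger_gap: 0.583
gripper_force: 0.0
```

Call:
drive_tool([
  [[50, 0, 0, -0.5, 0], [50, 0, 0, -1.5, 0], [50, 0, 0, -2.5, 0], [50, 0, 0, -3.5, 0], [50, 0, 0, -4.5, 0], [50, 0, 0, -4.5, 0], [50, 0, 0, -4.5, 0]],
])

```text
t: 17.3
tcp_pos: [0.5706, 0.2131, 0.1852]
tool_rot: [0.736, 0.677, 0.001, 0.001]
force: [0.2, -0.4, -0.6]
finger_gap: 0.581
gripper_force: 0.0
```

```bash
python3 -c "
from go import *
go('V','green')"
```

```text
V green xyz [-11.86   0.47   4.57] yaw 2.07 q1,q6 [0.17 0.26] t 17.3 z 0.185 tool z [ 0.003  0.    -1.   ]
```

Call:
drive_tool([
  [[50, -0.7, 0, 0, 0.2], [50, -2, 0.05, 0, 0.4], [50, -3.3, 0.1, 0, 0.6], [50, -4.6, 0.15, 0, 0.8], [50, -5.9, 0.2, 0, 1], [50, -7.2, 0.25, 0, 1.2], [50, -8.5, 0.3, 0, 1.4], [50, -9.7, 0.35, 0, 1.6], [50, -10.8, 0.4, 0, 1.8], [50, -11.5, 0.47, 0, 2.07]],
])

```text
t: 18.3
tcp_pos: [0.5538, -0.1341, 0.1822]
tool_rot: [0.827, 0.562, -0.001, -0.001]
force: [0.2, -0.1, -0.2]
finger_gap: 0.584
gripper_force: 0.0
```

Call:
drive_tool([
  [[50, -0.3, 0, 0, 0], [50, -0.3, 0, 0, 0], [50, -0.3, 0, 0, 0], [50, -0.3, 0, 0, 0], [50, -0.3, 0, 0, 0]],
])

```text
t: 18.8
tcp_pos: [0.5518, -0.1391, 0.1836]
tool_rot: [0.826, 0.564, -0.0, -0.0]
force: [0.4, -0.2, 1.0]
finger_gap: 0.582
gripper_force: 0.0
```

```bash
python3 -c "
from go import *
go('V','green')"
```

```text
V green xyz [-0.07  0.14  4.52] yaw 0.01 q1,q6 [-0.44 -0.07] t 18.8 z 0.184 tool z [-0.  0. -1.]
```

Call:
drive_tool([
  [[50, -0.07, 0.14, 0, 0], [50, -0.07, 0.14, 0.3, 0], [50, -0.07, 0.14, 1, 0], [50, -0.07, 0.14, 1.9, 0], [50, -0.07, 0.14, 2.8, 0], [50, -0.07, 0.14, 3.6, 0], [50, -0.07, 0.14, 4.2, 0], [50, -0.07, 0.14, 4.52, 0], [50, -0.07, 0.14, 4.52, 0], [50, -0.07, 0.14, 4.52, 0]],
])

```text
t: 19.8
tcp_pos: [0.5554, -0.144, 0.0482]
tool_rot: [0.826, 0.564, 0.0, 0.0]
force: [0.8, -0.3, -0.1]
finger_gap: 0.589
gripper_force: 0.0
```

```bash
python3 -c "
from go import *
go('V','green')
cv2.imwrite('pics/e.png',cv2.resize(manip.snapshot('scene')[80:380,90:490,::-1],(800,600)))"
```

```text
V green xyz [ 0.04 -0.03  0.01] yaw -0.0 q1,q6 [-0.45 -0.07] t 19.8 z 0.048 tool z [ 0.001 -0.    -1.   ]
```

View pics/e.png

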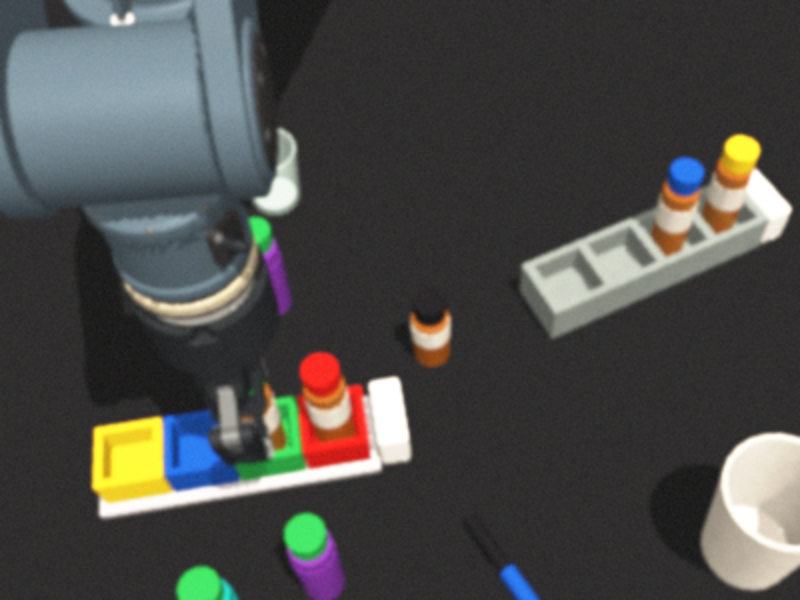

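Blue (crop 685,172) and yellow (740,152) stand in their pockets, and the gripper is around the green vial in the green cup. Gripping green.

Call:
drive_tool([
  [[35, 0.03, 0, 0, 0], [30, 0.03, 0, 0, 0], [20, 0.03, 0, 0, 0], [15, 0.03, 0, 0, 0], [15, 0.03, 0, 0, 0], [15, 0.03, 0, 0, 0]],
], squeeze=30)

```text
t: 20.45
tcp_pos: [0.5558, -0.1432, 0.049]
tool_rot: [0.826, 0.563, 0.0, 0.001]
force: [-0.1, 0.4, 5.5]
finger_gap: 0.321
gripper_force: 29.5
```

Call:
drive_tool([
  [[15, 0, 0, -0.2, 0], [15, 0, 0, -0.6, 0], [15, 0, 0, -1.2, 0], [15, 0, 0, -1.9, 0], [15, 0, 0, -2.6, 0], [15, 0, 0, -3.3, 0], [15, 0, 0, -3.8, 0], [15, 0, 0, -4, 0], [15, 0, 0, -4, 0]],
])

```text
t: 21.35
tcp_pos: [0.5557, -0.1432, 0.1692]
tool_rot: [0.826, 0.563, 0.001, 0.001]
force: [-0.3, 0.2, -1.5]
finger_gap: 0.322
gripper_force: 29.6
```

```bash
python3 -c "
from go import *
go('P','green')"
```

```text
P green xyz [ 9.71 -3.41  4.03] yaw -2.07 q1,q6 [-0.45 -0.07] t 21.4 z 0.169 tool z [ 0.002 -0.001 -1.   ]
```

Call:
drive_tool([
  [[15, 0.6, -0.2, 0, -0.2], [15, 1.7, -0.6, 0, -0.4], [15, 2.8, -1, 0, -0.6], [15, 3.9, -1.4, 0, -0.8], [15, 5, -1.8, 0, -1], [15, 6.1, -2.2, 0, -1.2], [15, 7.2, -2.6, 0, -1.4], [15, 8.2, -2.9, 0, -1.6], [15, 9, -3.15, 0, -1.8], [15, 9.5, -3.3, 0, -2.07]],
])

```text
t: 22.35
tcp_pos: [0.5662, 0.1603, 0.1669]
tool_rot: [0.735, 0.678, -0.001, -0.001]
force: [-0.8, 0.4, 0.0]
finger_gap: 0.316
gripper_force: 29.6
```

Call:
drive_tool([
  [[15, 0.15, 0, 0, 0], [15, 0.15, 0, 0, 0], [15, 0.15, 0, 0, 0], [15, 0.15, 0, 0, 0], [15, 0.15, 0, 0, 0]],
])

```text
t: 22.85
tcp_pos: [0.5677, 0.1619, 0.1681]
tool_rot: [0.737, 0.676, -0.0, 0.0]
force: [0.4, -0.2, -0.8]
finger_gap: 0.317
gripper_force: 29.6
```

```bash
python3 -c "
from go import *
go('P','green',.049)"
```

```text
P green xyz [ 0.11 -0.03  3.97] yaw -0.01 q1,q6 [0.09 0.17] t 22.9 z 0.168 tool z [-0. -0. -1.]
```

Call:
drive_tool([
  [[15, 0.08, -0.03, 0, 0], [15, 0.08, -0.03, 0.5, 0], [15, 0.08, -0.03, 1.2, 0], [15, 0.08, -0.03, 1.9, 0], [15, 0.08, -0.03, 2.3, 0], [15, 0.08, -0.03, 2.5, 0], [15, 0.08, -0.03, 2.5, 0], [15, 0.08, -0.03, 2.5, 0]],
])

```text
t: 23.65
tcp_pos: [0.5675, 0.1654, 0.0936]
tool_rot: [0.736, 0.677, 0.001, 0.0]
force: [-0.5, -0.2, -1.2]
finger_gap: 0.321
gripper_force: 29.6
```

```bash
python3 -c "
from go import *
go('P','green',.049)"
```

```text
P green xyz [-0.01 -0.02  1.49] yaw 0.0 q1,q6 [0.09 0.18] t 23.6 z 0.094 tool z [ 0.001  0.    -1.   ]
```

Call:
drive_tool([
  [[15, -0.01, -0.02, 0.4, 0], [15, -0.01, -0.02, 0.8, 0], [15, -0.01, -0.02, 1.1, 0], [15, -0.01, -0.02, 1.3, 0], [15, -0.01, -0.02, 1.4, 0], [15, -0.01, -0.02, 1.45, 0], [15, -0.01, -0.02, 1.48, 0], [15, -0.01, -0.02, 1.48, 0]],
])

```text
t: 24.45
tcp_pos: [0.5664, 0.1652, 0.049]
tool_rot: [0.736, 0.677, 0.0, 0.0]
force: [0.2, -0.3, 1.3]
finger_gap: 0.318
gripper_force: 29.6
```

Call:
drive_tool([
  [[32, 0, 0, 0, 0], [38, 0, 0, 0, 0], [45, 0, 0, 0, 0], [50, 0, 0, 0, 0], [50, 0, 0, 0, 0], [50, 0, 0, 0, 0]],
])

```text
t: 25.05
tcp_pos: [0.5662, 0.1651, 0.0486]
tool_rot: [0.736, 0.677, 0.0, 0.0]
force: [0.0, 0.2, 1.0]
finger_gap: 0.587
gripper_force: 0.0
```

Call:
drive_tool([
  [[50, 0, 0, -0.5, 0], [50, 0, 0, -1.5, 0], [50, 0, 0, -2.5, 0], [50, 0, 0, -3.5, 0], [50, 0, 0, -4.5, 0], [50, 0, 0, -4.5, 0], [50, 0, 0, -4.5, 0]],
])

```text
t: 25.75
tcp_pos: [0.5666, 0.1652, 0.1852]
tool_rot: [0.736, 0.677, 0.001, 0.001]
force: [-0.5, -0.5, 0.7]
finger_gap: 0.587
gripper_force: 0.0
```

```bash
python3 -c "
from go import *
go('V','red')"
```

```text
V red xyz [-8.68  1.01  4.57] yaw 2.07 q1,q6 [0.09 0.18] t 25.8 z 0.185 tool z [ 0.003  0.    -1.   ]
```

Call:
drive_tool([
  [[50, -0.6, 0.1, 0, 0.2], [50, -1.6, 0.2, 0, 0.4], [50, -2.6, 0.3, 0, 0.6], [50, -3.6, 0.4, 0, 0.8], [50, -4.6, 0.5, 0, 1], [50, -5.6, 0.6, 0, 1.2], [50, -6.6, 0.7, 0, 1.4], [50, -7.5, 0.85, 0, 1.7], [50, -8.3, 0.95, 0, 2.07], [50, -8.6, 1.01, 0, 2.07]],
])

```text
t: 26.75
tcp_pos: [0.5738, -0.0964, 0.1822]
tool_rot: [0.827, 0.562, -0.001, -0.001]
force: [0.0, -0.1, 0.2]
finger_gap: 0.585
gripper_force: 0.0
```

Call:
drive_tool([
  [[50, 0, 0, 0, 0], [50, 0, 0, 0, 0], [50, 0, 0, 0, 0], [50, 0, 0, 0, 0]],
])

```text
t: 27.15
tcp_pos: [0.5744, -0.0932, 0.1836]
tool_rot: [0.826, 0.564, -0.0, -0.0]
force: [0.2, 0.9, -0.0]
finger_gap: 0.585
gripper_force: 0.0
```

```bash
python3 -c "
from go import *
go('V','red')"
```

```text
V red xyz [-0.1   0.07  4.52] yaw 0.01 q1,q6 [-0.35  0.02] t 27.1 z 0.184 tool z [-0.  0. -1.]
```

Call:
drive_tool([
  [[50, -0.09, 0.05, 0, 0], [50, -0.09, 0.05, 0.3, 0], [50, -0.09, 0.05, 1, 0], [50, -0.09, 0.05, 1.9, 0], [50, -0.09, 0.05, 2.8, 0], [50, -0.09, 0.05, 3.6, 0], [50, -0.09, 0.05, 4.2, 0], [50, -0.09, 0.05, 4.52, 0], [50, -0.09, 0.05, 4.52, 0], [50, -0.09, 0.05, 4.52, 0]],
])

```text
t: 28.15
tcp_pos: [0.5754, -0.0977, 0.0483]
tool_rot: [0.826, 0.563, 0.0, 0.0]
force: [-0.4, -0.3, -0.5]
finger_gap: 0.59
gripper_force: 0.0
```

Call:
drive_tool([
  [[35, 0.03, 0, 0, 0], [30, 0.03, 0, 0, 0], [20, 0.03, 0, 0, 0], [15, 0.03, 0, 0, 0], [15, 0.03, 0, 0, 0], [15, 0.03, 0, 0, 0]],
], squeeze=30)

```text
t: 28.75
tcp_pos: [0.5761, -0.0969, 0.0491]
tool_rot: [0.826, 0.563, 0.001, 0.001]
force: [-0.9, 0.4, 6.1]
finger_gap: 0.32
gripper_force: 29.6
```

Call:
drive_tool([
  [[15, 0, 0, -0.2, 0], [15, 0, 0, -0.6, 0], [15, 0, 0, -1.2, 0], [15, 0, 0, -1.9, 0], [15, 0, 0, -2.6, 0], [15, 0, 0, -3.3, 0], [15, 0, 0, -3.8, 0], [15, 0, 0, -4, 0], [15, 0, 0, -4, 0]],
])

```text
t: 29.65
tcp_pos: [0.5758, -0.0969, 0.1692]
tool_rot: [0.826, 0.563, 0.001, 0.001]
force: [-0.7, -0.8, -0.6]
finger_gap: 0.316
gripper_force: 29.6
```

```bash
python3 -c "
from go import *
go('P','red')"
```

```text
P red xyz [ 6.5  -3.02  4.03] yaw -2.07 q1,q6 [-0.36  0.02] t 29.6 z 0.169 tool z [ 0.002 -0.001 -1.   ]
```

Call:
drive_tool([
  [[15, 0.4, -0.2, 0, -0.2], [15, 1.1, -0.5, 0, -0.4], [15, 1.9, -0.9, 0, -0.6], [15, 2.7, -1.25, 0, -0.8], [15, 3.5, -1.6, 0, -1.1], [15, 4.3, -2, 0, -1.4], [15, 5.1, -2.35, 0, -1.7], [15, 5.8, -2.7, 0, -2.07], [15, 6.3, -2.9, 0, -2.07], [15, 6.5, -3.02, 0, -2.07]],
])

```text
t: 30.65
tcp_pos: [0.5613, 0.1198, 0.1672]
tool_rot: [0.736, 0.677, -0.001, -0.001]
force: [0.0, -1.0, -0.3]
finger_gap: 0.319
gripper_force: 29.6
```

Call:
drive_tool([
  [[15, 0, 0, 0, 0], [15, 0, 0, 0, 0], [15, 0, 0, 0, 0], [15, 0, 0, 0, 0]],
])

```text
t: 31.05
tcp_pos: [0.5624, 0.117, 0.168]
tool_rot: [0.737, 0.676, -0.0, 0.0]
force: [-0.3, -0.3, -0.5]
finger_gap: 0.323
gripper_force: 29.6
```

```bash
python3 -c "
from go import *
go('P','red',.049)"
```

```text
P red xyz [0.02 0.01 3.97] yaw -0.01 q1,q6 [0.01 0.1 ] t 31.1 z 0.168 tool z [ 0. -0. -1.]
```

Call:
drive_tool([
  [[15, 0.02, 0, 0, 0], [15, 0.02, 0, 0.5, 0], [15, 0.02, 0, 1.2, 0], [15, 0.02, 0, 1.9, 0], [15, 0.02, 0, 2.3, 0], [15, 0.02, 0, 2.5, 0], [15, 0.02, 0, 2.5, 0], [15, 0.02, 0, 2.5, 0]],
])

```text
t: 31.85
tcp_pos: [0.5629, 0.1185, 0.0936]
tool_rot: [0.736, 0.677, 0.0, 0.0]
force: [-0.4, 0.3, 0.1]
finger_gap: 0.32
gripper_force: 29.6
```

```bash
python3 -c "
from go import *
go('P','red',.049)"
```

```text
P red xyz [-0.03  0.    1.49] yaw 0.0 q1,q6 [0.01 0.1 ] t 31.9 z 0.094 tool z [ 0.001  0.    -1.   ]
```

Call:
drive_tool([
  [[15, -0.03, 0, 0.4, 0], [15, -0.03, 0, 0.8, 0], [15, -0.03, 0, 1.1, 0], [15, -0.03, 0, 1.3, 0], [15, -0.03, 0, 1.4, 0], [15, -0.03, 0, 1.45, 0], [15, -0.03, 0, 1.48, 0], [15, -0.03, 0, 1.48, 0]],
])

```text
t: 32.65
tcp_pos: [0.562, 0.1176, 0.0491]
tool_rot: [0.736, 0.677, -0.0, 0.0]
force: [-2.1, -0.7, 2.1]
finger_gap: 0.321
gripper_force: 29.8
```

Call:
drive_tool([
  [[32, 0, 0, 0, 0], [38, 0, 0, 0, 0], [45, 0, 0, 0, 0], [50, 0, 0, 0, 0], [50, 0, 0, 0, 0], [50, 0, 0, 0, 0]],
])

```text
t: 33.25
tcp_pos: [0.5622, 0.1176, 0.0486]
tool_rot: [0.736, 0.677, 0.0, -0.0]
force: [0.5, 0.5, 0.1]
finger_gap: 0.583
gripper_force: 0.0
```

Call:
drive_tool([
  [[50, 0, 0, -0.5, 0], [50, 0, 0, -1.5, 0], [50, 0, 0, -2.5, 0], [50, 0, 0, -3.5, 0], [50, 0, 0, -4.5, 0], [50, -1, 0, -5, 0], [50, -2.3, 0, -5, 0], [50, -3.6, 0, -5, 0], [50, -5, 0, -5, 0], [50, -6, 0, -5, 0]],
])

```text
t: 34.25
tcp_pos: [0.5466, -0.064, 0.1988]
tool_rot: [0.737, 0.676, -0.0, 0.0]
force: [0.2, 0.5, 0.2]
finger_gap: 0.582
gripper_force: 0.0
```

Call:
drive_tool([
  [[50, -1, 0, 0, 0], [50, -2, 0, 0, 0], [50, -3, 0, 0, 0], [50, -3, 0, 0, 0], [50, -3, 0, 0, 0]],
])

```text
t: 34.75
tcp_pos: [0.539, -0.1517, 0.1985]
tool_rot: [0.737, 0.676, 0.0, -0.0]
force: [0.7, 0.7, 0.2]
finger_gap: 0.584
gripper_force: 0.0
```

```bash
python3 -c "
from go import *
i={c:manip.snapshot(c) for c in('top','scene')}
cv2.imwrite('pics/f.png',np.hstack([cv2.resize(i[c][y:y+160,x:x+160,::-1],(400,400),interpolation=cv2.INTER_CUBIC) for c,x,y in (('top',120,130),('scene',340,110))]))"
```

```text
(no output)
```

View pics/f.png

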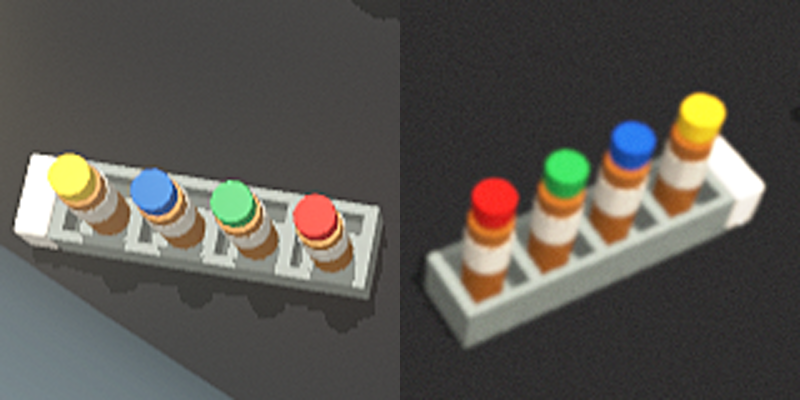

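All four stand upright. Cap tops in the top crop are yellow (75,176), blue (155,191), green (234,203) and red (316,217). I'll check the offsets from the pocket centres, then hand in.

```bash
python3 -c "
from go import *
ok=True
for n,u,v in(('yellow',75,176),('blue',155,191),('green',234,203),('red',316,217)):
    d=(plane('top',u/2.5+120,v/2.5+130,.107)[:2]-P[n])*1000; print(n,d.round(1)); ok&=np.abs(d).max()<7
if ok: print(manip.sign_off())"
```

```text
yellow [-2.3 -4.6]
blue [-3.6 -3.9]
green [-3.2 -2.3]
red [-3.7 -2.3]
the job is handed in; nothing more can be done
None
```

The job is handed in: all four vials stand upright in the mirrored pockets (red farthest from the tray's block, then green, blue, yellow), each measuring within about 6 mm of its pocket's centre, at about 35 s on the clock; no verdict came back.

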